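Find the lens barrel that has its glass in it by heft

TASK

Two closed lens barrels that look alike are locked by bayonet in the parking block; one has its glass in it and is clearly the heavier, the other is an empty housing. One at a time, turn each barrel counterclockwise until the tab on its flange faces the pointer on the block, lift it clear and feel its weight; set the lighter one back down fully in the socket it came from and let it go (no need to lock it again). Finish while still holding the heavier one still and upright over the middle of the steel tray, about 10 cm above it, without tipping a barrel over or disturbing the bottle, the chip boxes or the tweezers.

Things in the scene. Friction and masses are not known exactly. Their poses are not given: they have to be found in the camera images.
- park_block: grey block with dark steel top plate and two bayonet sockets, 100 mm (x) by 220 mm (y) by 28 mm high; fixed. Origin: centre of its underside, on the bench; z up; the pointers are on its -x side
- socket_left (a point): centre of the left socket at the plate's top, 28 mm above the bench, at y = +55 mm of the block; axes as the block's. 32 mm hole in the 8 mm plate with two lug slots along the block's x axis (14 mm wide, out to 22 mm from the centre); under the plate 10 mm of height for the lugs
- socket_right (a point): centre of the right socket at the plate's top, 28 mm above the bench, at y = -55 mm of the block; axes as the block's. 32 mm hole in the 8 mm plate with two lug slots along the block's x axis (14 mm wide, out to 22 mm from the centre); under the plate 10 mm of height for the lugs
- pointer_left (a point): tip of the bright triangular pointer (14 mm long) on the plate that marks the release direction of the left socket, 33 mm from its centre, on the block's -x side
- pointer_right (a point): tip of the bright triangular pointer (14 mm long) on the plate that marks the release direction of the right socket, 33 mm from its centre, on the block's -x side
- barrel_left: closed aluminium lens barrel, black knurled grip ring, black dust cap; stands in the left socket; looks like the other one. Which is heavier varies: empty 0.11 to 0.16 kg, with glass 0.39 to 0.58 kg. Origin: on the axis at the flange's underside (rests on the plate), z up, -x towards its tab. Flange 48 mm wide, 0 to 4 mm; tube 36 mm, to 36 mm; ring 38 mm, to 62 mm; cap 34 mm, to 76 mm
- barrel_right: closed aluminium lens barrel, black knurled grip ring, black dust cap; stands in the right socket; looks like the other one. Which is heavier varies: empty 0.11 to 0.16 kg, with glass 0.39 to 0.58 kg. Origin: on the axis at the flange's underside (rests on the plate), z up, -x towards its tab. Flange 48 mm wide, 0 to 4 mm; tube 36 mm, to 36 mm; ring 38 mm, to 62 mm; cap 34 mm, to 76 mm
- grip_left (a point): on the axis of barrel_left, 50 mm above the flange's underside: middle of the knurled grip ring (38 mm diameter), where to hold it; a grip of 40 N is fine. Under the flange its spigot, 28 mm diameter, reaches 16 mm down with two opposite lugs (9 mm wide, 20 mm from the axis, 6 mm thick), so it must rise 18 mm to be free
- grip_right (a point): on the axis of barrel_right, 50 mm above the flange's underside: middle of the knurled grip ring (38 mm diameter), where to hold it; a grip of 40 N is fine. Under the flange its spigot, 28 mm diameter, reaches 16 mm down with two opposite lugs (9 mm wide, 20 mm from the axis, 6 mm thick), so it must rise 18 mm to be free
- tab_left (a point): outer end of the 8 mm wide index tab on the flange of barrel_left, 32 mm from its axis, above one lug. Facing the pointer (yaw of barrel = yaw of block) the barrel lifts out; it starts locked 0.6 to 1.1 rad clockwise of that, seen from above. Turns easily; stops 0.05 rad past the pointer and at the locked end
- tab_right (a point): outer end of the 8 mm wide index tab on the flange of barrel_right, 32 mm from its axis, above one lug. Facing the pointer (yaw of barrel = yaw of block) the barrel lifts out; it starts locked 0.6 to 1.1 rad clockwise of that, seen from above. Turns easily; stops 0.05 rad past the pointer and at the locked end
- tray: shallow open rectangular steel tray, empty, loose on the bench, 100 mm (x) by 130 mm (y), rim 20 mm high, walls 2 mm. Origin: centre of its underside; z up
- solvent_bottle: bystander: white dropper bottle with a blue collar, 36 mm diameter, 94 mm tall, loose; leave alone. Origin: centre of its underside
- chip_box_a: bystander: flat square chip box with a clear lid on a black base, 50 by 50 by 18 mm, loose; leave alone. Origin: centre of its underside
- tweezers_steel: bystander: steel tweezers lying on the bench, 121 mm long (y), 12 mm wide, 10 mm high, loose; leave alone. Origin: centre of its underside
There are look-alikes about, which are no part of the job. What is shaped like the barrel_left but pink or purple is not meant.

How it is judged:
On the way, in this order (a step that is already met when the one before it is completed fails the run):
1. the lighter barrel is lifted clear of the block in the gripper (foot free of its socket) while the heavier one stands in its socket (((height (world z) of barrel_left above 0.058 m and contact force between the fingers and barrel_left above 0.5 N and contact force between park_block and barrel_left below 0.1 N and height (world z) of barrel_right between 0.025 and 0.032 m and distance of barrel_right from where it was at the start of the episode below 0.006 m and angle between barrel_right's own z axis and vertical below 0.06 rad and contact force between park_block and barrel_right above 3.4 N) or (height (world z) of barrel_right above 0.058 m and contact force between the fingers and barrel_right above 0.5 N and contact force between park_block and barrel_right below 0.1 N and height (world z) of barrel_left between 0.025 and 0.032 m and distance of barrel_left from where it was at the start of the episode below 0.006 m and angle between barrel_left's own z axis and vertical below 0.06 rad and contact force between park_block and barrel_left above 3.4 N))), for 0.3 s.
2. the lighter barrel stands let go in the socket it came from, and the heavier one is lifted clear of the block in the gripper (((height (world z) of barrel_left above 0.058 m and contact force between the fingers and barrel_left above 0.5 N and contact force between park_block and barrel_left below 0.1 N and height (world z) of barrel_right between 0.025 and 0.032 m and distance of barrel_right from where it was at the start of the episode below 0.006 m and angle between barrel_right's own z axis and vertical below 0.06 rad and contact force between park_block and barrel_right between 0.5 and 3.4 N and contact force between the fingers and barrel_right below 0.1 N) or (height (world z) of barrel_right above 0.058 m and contact force between the fingers and barrel_right above 0.5 N and contact force between park_block and barrel_right below 0.1 N and height (world z) of barrel_left between 0.025 and 0.032 m and distance of barrel_left from where it was at the start of the episode below 0.006 m and angle between barrel_left's own z axis and vertical below 0.06 rad and contact force between park_block and barrel_left between 0.5 and 3.4 N and contact force between the fingers and barrel_left below 0.1 N))), for 0.2 s.
At the end, for the whole second after the job is handed in: heavier barrel held still (< 0.02 m/s), tilt < 0.15 rad, axis < 35 mm from tray centre, flange underside 80 to 300 mm above bench, touching neither tray nor block; lighter barrel (under 3.4 N on the block) let go, seated (4 mm) in the socket it came from (6 mm) (((horizontal distance between barrel_left and tray below 0.035 m and height (world z) of barrel_left between 0.08 and 0.3 m and angle between barrel_left's own z axis and vertical below 0.15 rad and linear speed of barrel_left below 0.02 m/s and contact force between the fingers and barrel_left above 0.5 N and contact force between each of park_block, tray and barrel_left below 0.1 N and height (world z) of barrel_right between 0.025 and 0.032 m and distance of barrel_right from where it was at the start of the episode below 0.006 m and angle between barrel_right's own z axis and vertical below 0.06 rad and contact force between the fingers and barrel_right below 0.1 N and contact force between park_block and barrel_right between 0.5 and 3.4 N) or (horizontal distance between barrel_right and tray below 0.035 m and height (world z) of barrel_right between 0.08 and 0.3 m and angle between barrel_right's own z axis and vertical below 0.15 rad and linear speed of barrel_right below 0.02 m/s and contact force between the fingers and barrel_right above 0.5 N and contact force between each of park_block, tray and barrel_right below 0.1 N and height (world z) of barrel_left between 0.025 and 0.032 m and distance of barrel_left from where it was at the start of the episode below 0.006 m and angle between barrel_left's own z axis and vertical below 0.06 rad and contact force between the fingers and barrel_left below 0.1 N and contact force between park_block and barrel_left between 0.5 and 3.4 N))); the arm keeps its last pose, push and grip.
It fails at once if both barrels are out of the block at once (height (world z) of each of barrel_left, barrel_right above 0.045 m).
It fails at once if a barrel is tipped over (more than 0.6 rad) (angle between any of barrel_left, barrel_right's own z axis and vertical above 0.6 rad).
It fails at once if a bystander (bottle, chip box, tweezers) is pushed more than 25 mm or tipped over (distance of any of solvent_bottle, chip_box_a, tweezers_steel from where it was at the start of the episode above 0.025 m or angle between solvent_bottle's own z axis and vertical above 0.5 rad).
It also fails if it takes over 72 s, if anything falls off the work surface, if the arm or the gripper's body presses on something with over 40 N, if the wrist force passes 120 N, or if a joint passes its speed limit or range.

ROBOT

A 6-joint arm with a two-finger parallel gripper is mounted at the origin on a cart in front of the work surface, level with it; the furniture and walls round the work are solid. World frame = base frame: x ahead of the robot, y to its left, z up, the work surface at z = 0. Lengths are in m, angles in rad, forces in N, time in s.
With the tool pointing down it reaches from about 0.25 to 0.775 m from the base axis. Payload 4 kg.
Tool frame: the origin (TCP) lies midway between the tips of the shut fingers; the grasp point (between the pads) lies 19 mm behind it; z points along the fingers, y is the line along which they close (so a half turn about z gives the same grasp; the last joint's range is limited). The gripper opens to 85 mm and grips with 20 to 120 N. Pads are 22 mm wide; open, the fingers measure 114 mm over their backs; the gripper's body (76 mm by 85 mm) begins 54 mm behind the grasp point. The pads swing forward as they close: fully open they stand 13 mm farther back than shut.
Start: joints at [-0.103, 0.087, 1.371, -0, 1.684, -0.103], TCP at [0.55, -0, 0.231] pointing down, gripper open.
Joint ranges: [-3.1, 3.1], [-0.76, 2.03], [0.27, 2.55], [-1.08, 4.22], [0.17, 2.65], [-2.57, 2.57]. Speed limits (rad/s): [2.79, 2.79, 3.14, 3.14, 3.14, 3.14].

INTERFACE

Orientations are given as a unit quaternion [x, y, z, w].
In Python, from rig import r gives the robot as it stands.
- The arm moves only by the shell command python3 -m inch 'ROWS'. ROWS is JSON, a list of rows, each an object with "translation": the shift along the world's x, y, z in units of 0.075 m (1.0 is 0.075 m), a list of three; "turn": the turn, a rotation vector about the world's x, y, z in units of 6 degrees (1.0 is 6 degrees), a list of three; "claw": the closure, from 0 (fully open) to 1 (shut). In form: [{"translation": [dx, dy, dz], "turn": [rx, ry, rz], "claw": claw}, ...]. A call has 1 to 20 rows; each row shifts and turns the commanded pose from where the row before left it; what a row does not reach is not made up. A row lasts 1/10 s, in which the tool goes at most 50 mm and 8.59 degrees, less where a joint would pass 70% of its speed; a pose out of reach is approached as far as the arm can. A call with a number of a shift or a turn outside -1 to 1 is refused whole. A call with a gripper value outside its range is refused whole. The fingers move at their own pace and stop on an object; the grip force is fixed at half the most. Time passes only in rows, so rows that do not move let the fingers close. It gives the time, the measured TCP pose, the force, the opening and the grip force at its end, in the units of the state.
- r.get_obs(): the state, without advancing time (a new reading comes with each control period).
- r.camera(name): name is "scene" or "side" or "wrist"; returns the picture (384x512x3 uint8, red, green, blue); there is no depth.
- r.camera_params(name): a dict with "vertical_fov" (degrees; the focal length in pixels is half the picture's height over the tangent of half this angle, whatever the lens; pixels are square), "cx", "cy" (the principal point, pixels), "origin" and "rotation" of the camera in the world; the wrist camera has in their place "mount" (4x4, takes a point from camera to tool coordinates, whose origin is the TCP and whose axes are the flange's). Camera axes: x right, y down, z forward; pixel columns grow to the right and rows downward; lengths in m; the calibration is good to about 2 mm. A picture is of the moment at which its call begins: read the wrist's pose just before it. camera_params takes no time and is no camera call.
- r.finish_job(): hands the job in; it is judged then, once.
The state is a dict: "time_s": time; "qpos": joint angles; "joint_velocities": joint speeds; "joint_torque": joint torques, N m; "tcp_pos": TCP position; "ee_rot": TCP orientation; "ft_force": force on the tool from outside, world axes, zero at the start; "ft_torque": the same for the moment, N m; "gripper_width": finger opening in m; "grasp_force": force on a finger pad.
Only numpy, scipy, OpenCV 4.12 (cv2) and the standard library are available. Lean on these libraries where they do the work, as an engineer would, in place of code of your own. Each camera call takes 0.05 s, during which the arm holds its last target. There are 200 camera calls.

## Working session

There is one attempt and no reset: what is moved stays moved. The work goes in short steps, Python scripts to look and compute and a shell command to move; the robot and the scene stay as the last step left them, time stands still between calls to the robot, and variables do not carry over. Pictures are saved under pics/ and viewed, at most 10 in all, crops included, and the job is handed in when it is done.

```bash
mkdir -p pics; ls; python3 - <<'E'
from rig import r
import cv2, numpy as np
o=r.get_obs(); print(o)
ims=[]
for n in ["scene","side","wrist"]:
    im=r.camera(n); np.save(f"pics/{n}0.npy",im); p=r.camera_params(n); print(n,p)
    cv2.imwrite(f"pics/{n}0.png",cv2.resize(im[:,:,::-1],(768,576),interpolation=cv2.INTER_CUBIC))
E
```

```text
pics
{'time_s': 0.0, 'qpos': array([-1.03096641e-01,  8.79630916e-02,  1.37227255e+00, -5.37363427e-06,
        1.68356680e+00, -1.03097643e-01]), 'joint_velocities': array([-0.00020605,  0.00210219,  0.00027024, -0.00012458, -0.00019219,
        0.00070086]), 'joint_torque': array([ 4.64244640e-04, -3.51862407e+01, -3.13276148e+01,  2.58579206e-05,
        1.07225846e-02,  9.27783418e-06]), 'tcp_pos': array([5.49508510e-01, 4.63359735e-05, 2.30125403e-01]), 'ee_rot': array([ 7.07106207e-01,  7.07106492e-01, -6.98796433e-04, -8.55850121e-04]), 'ft_force': array([-0.59854554,  1.0246342 ,  0.45547926]), 'ft_torque': array([ 0.00160214,  0.03810837, -0.06121016]), 'grasp_force': 0.0, 'gripper_width': 0.0855470361570605}
scene {'vertical_fov': 47.65551663390495, 'cx': 249.4941616882776, 'cy': 188.42860373358, 'origin': array([-0.21162189, -0.68263492,  0.6075152 ]), 'rotation': array([ 0.78704251, -0.32307836,  0.19355108, -0.48859231])}
side {'vertical_fov': 54.78297758351546, 'cx': 260.37491562054646, 'cy': 196.1532609541663, 'origin': array([0.53953909, 0.88071881, 0.79310466]), 'rotation': array([-1.47233348e-02,  9.15725013e-01, -4.01535704e-01,  5.57212832e-05])}
wrist {'vertical_fov': 60.811033552745265, 'cx': 252.27624984459882, 'cy': 188.4431699254668, 'mount': array([[ 9.82804832e-04, -9.60814638e-01, -2.77189945e-01,
         6.96887678e-02],
       [ 9.99999113e-01,  6.95123679e-04,  1.13611248e-03,
         4.95021077e-04],
       [-8.98912203e-04, -2.77190816e-01,  9.60814469e-01,
        -1.43583777e-01],
       [ 0.00000000e+00,  0.00000000e+00,  0.00000000e+00,
         1.00000000e+00]])}
```

View pics/scene0.png

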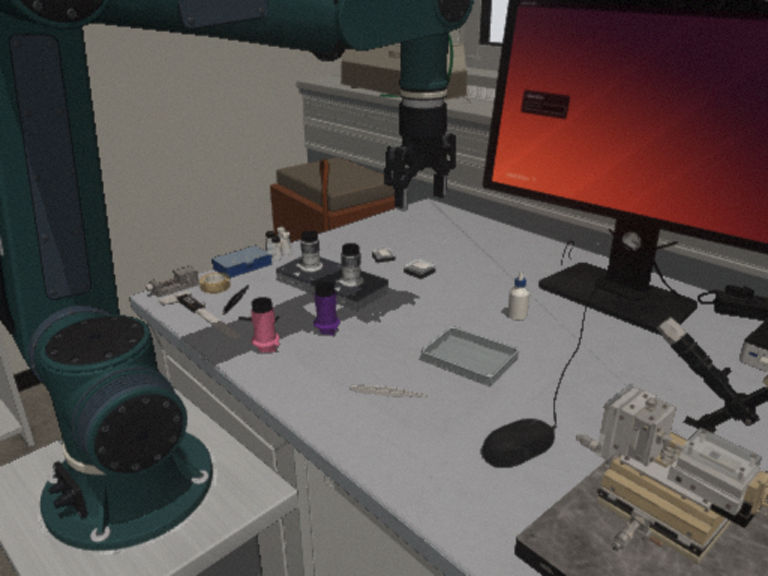

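View pics/wrist0.png

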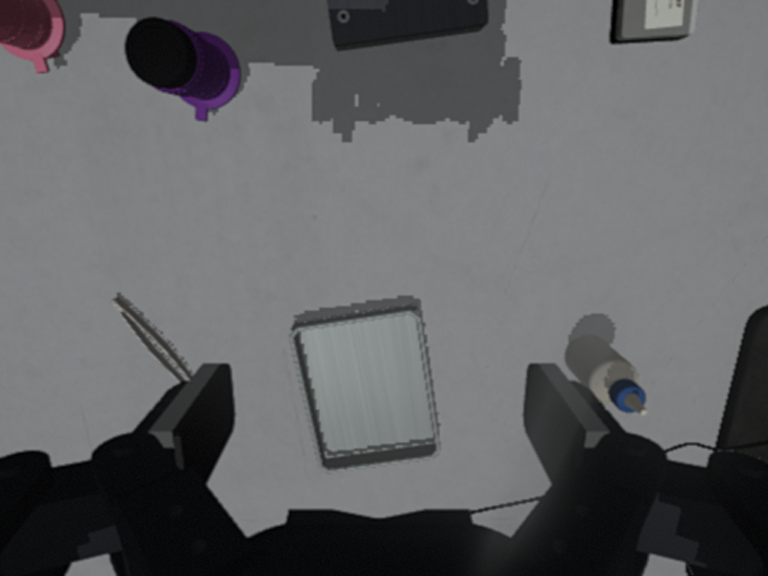

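The scene view shows the silver barrels with black caps in the dark block at (310,250) and (351,268). Around them are the tray at (469,355), tweezers at (390,391), bottle at (519,298) and chip boxes at (384,255) and (420,268). Look-alikes are pink (264,325) and purple (327,307), both excluded by colour, and the white vials at (280,240), which are too small. The two silver barrels are the ones I want. In the wrist view, the tray is at (368,390) and the block edge is at the top, near (410,20).

```bash
cat > h.py <<'E'
from rig import r
import cv2, numpy as np
from scipy.spatial.transform import Rotation as R
def cam(n,obs=None):
    p=r.camera_params(n); f=192/np.tan(np.radians(p["vertical_fov"]/2))
    if n=="wrist":
        o=obs or r.get_obs(); T=np.eye(4); T[:3,:3]=R.from_quat(o["ee_rot"]).as_matrix(); T[:3,3]=o["tcp_pos"]
        M=T@p["mount"]; return f,p["cx"],p["cy"],M[:3,3],M[:3,:3]
    return f,p["cx"],p["cy"],np.array(p["origin"]),R.from_quat(p["rotation"]).as_matrix()
def onplane(c,uv,z):
    f,cx,cy,o,M=c; d=M@np.array([(uv[0]-cx)/f,(uv[1]-cy)/f,1]); return (o+d*(z-o[2])/d[2])[:2]
def proj(c,P):
    f,cx,cy,o,M=c; q=M.T@(np.array(P)-o); return np.array([cx+f*q[0]/q[2],cy+f*q[1]/q[2]])
E
python3 - <<'E'
from h import *
c=cam("scene"); k=1.5
for n,u,z in [("capL",(310,235),.104),("capR",(350,247),.104),("tray",(469,356),.01),("bottle",(519,280),.094),("twz",(390,391),.005),("chipA",(420,266),.018),("chipB",(384,253),.018),("purple",(325,286),.076),("pink",(263,303),.076)]:
    print(n,onplane(c,(u[0]/k,u[1]/k),z))
w=cam("wrist"); print(w[3],"tray",[onplane(w,(a/k,b/k),.02) for a,b in [(295,332),(418,308),(438,450),(325,466)]])
E
```

```text
capL [0.54538924 0.28904859]
capR [0.56094178 0.18587079]
tray [ 0.53663736 -0.13127783]
bottle [ 0.68630857 -0.11855387]
twz [ 0.37891251 -0.10178477]
chipA [0.72862381 0.15273368]
chipB [0.72315883 0.25537901]
purple [0.45323156 0.13581724]
pink [0.33622213 0.16260876]
[0.55036093 0.06968766 0.37397376] tray [array([ 0.48570692, -0.07214451]), array([ 0.58034118, -0.05242131]), array([ 0.59989897, -0.17726598]), array([ 0.50537801, -0.19295079])]
```

View pics/side0.png

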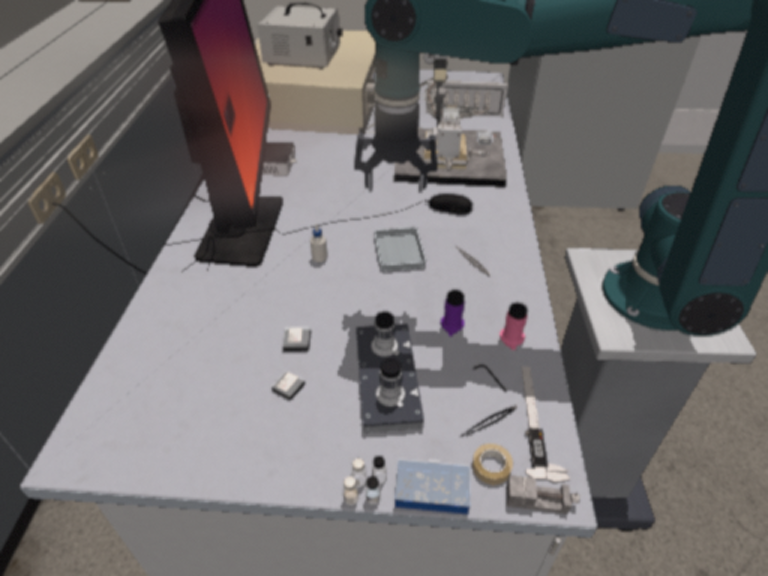

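The side view confirms it: the silver barrels stand in the dark block at (384,335) and (390,385), with purple at (454,312) and pink at (515,325) beside them. I'll move the wrist camera over the block for the close look.

```bash
python3 -m inch '[{"translation":[0,0.5,0.1],"turn":[0,0,0],"claw":0},{"translation":[0,0.6,0.1],"turn":[0,0,0],"claw":0},{"translation":[0,0.6,0.1],"turn":[0,0,0],"claw":0},{"translation":[0,0.6,0.1],"turn":[0,0,0],"claw":0},{"translation":[0,0.6,0.1],"turn":[0,0,0],"claw":0},{"translation":[0,0.5,0],"turn":[0,0,0],"claw":0},{"translation":[0,0,0],"turn":[0,0,0],"claw":0},{"translation":[0,0,0],"turn":[0,0,0],"claw":0},{"translation":[0,0,0],"turn":[0,0,0],"claw":0}]' | tail -c 600
python3 - <<'E'
from h import *
o=r.get_obs(); im=r.camera("wrist"); np.save("pics/w1.npy",im); import pickle; pickle.dump(cam("wrist",o),open("pics/w1.pkl","wb"))
c=cam("wrist",o); print(o["tcp_pos"],o["ft_force"])
for P in [(.545,.289,.104),(.561,.186,.104)]: print(proj(c,P))
cv2.imwrite("pics/w1.png",cv2.resize(im[:,:,::-1],(768,576),interpolation=cv2.INTER_CUBIC))
E
```

```text
time_s: 1.05
tcp_pos: [0.55, 0.254, 0.2684]
ee_rot: [0.707, 0.707, -0.001, 0.0]
ft_force: [0.4, 0.3, 0.5]
gripper_width: 0.0854
grasp_force: 0.0
[0.55002864 0.25397853 0.2683867 ] [0.38363208 0.34316806 0.50121698]
[246.10194801 132.5304238 ]
[262.30493632 234.21763672]
```

View pics/w1.png

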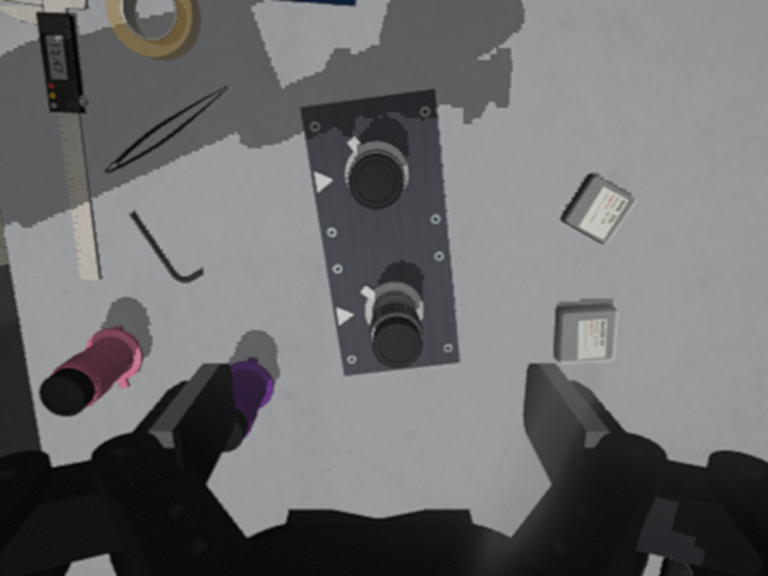

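The close view shows the block with corners (302,107), (435,90), (460,361) and (345,376). Cap centres are at (376,180) and (397,342), pointer tips at (333,182) and (354,316), and tabs at about (351,143) and (364,291). Both silver barrels are confirmed.

```bash
python3 - <<'E'
from h import *; import pickle
c=pickle.load(open("pics/w1.pkl","rb")); im=np.load("pics/w1.npy"); k=1.5
g=cv2.cvtColor(im,cv2.COLOR_RGB2GRAY)
P=lambda u,z: onplane(c,((u[0]+.5)/k-.5,(u[1]+.5)/k-.5),z)
C=np.array([P(u,.028) for u in [(302,107),(435,90),(460,361),(345,376)]]); ctr=C.mean(0)
d=(C[0]+C[1]-C[2]-C[3])/2; yaw=np.arctan2(-d[0],d[1]); print("block",C,ctr,"len",np.linalg.norm(d),"yaw",yaw)
y=np.array([-np.sin(yaw),np.cos(yaw)])
# bright marks (pointers, tabs) on plate
m=((g>170)*255).astype(np.uint8); m[:, :200]=0; m[:,310:]=0; m[250:]=0;m[:65]=0
n,l,s,ce=cv2.connectedComponentsWithStats(m)
for i in range(1,n):
    if s[i,4]>15: print("bright",s[i]*1,ce[i],onplane(c,ce[i],.03))
for nm,cap,tab,ptr,sg in [("L",(376,180),(351,141),(333,182),1),("R",(397,342),(364,290),(354,316),-1)]:
    A=P(cap,.104); s=ctr+sg*.055*y; t=P(tab,.032); p=P(ptr,.029)
    v=t-A; print(nm,"cap",A,"socket",s,"tab",t,np.linalg.norm(v),"ptr",p,np.linalg.norm(p-A),
     "tab yaw vs -x:",np.arctan2(-v[1],-v[0])-yaw, "ptr yaw", np.arctan2(-(p-A)[1],-(p-A)[0]))
E
```

```text
block [[0.49422332 0.34777745]
 [0.59197552 0.35949886]
 [0.620214   0.14324905]
 [0.52176833 0.12915833]] [0.55704529 0.24492092] len 0.21921609414338952 yaw 0.12757982371332915
bright [233  92   6   9  32] [235.59375  95.84375] [0.53204586 0.32151054]
bright [210 115  11  12  68] [214.23529412 120.33823529] [0.50718365 0.29449946]
bright [241 191   9  23  77] [245.55844156 199.57142857] [0.54253337 0.19901881]
bright [225 206  10  10  56] [228.39285714 210.        ] [0.52119095 0.18543826]
L cap [0.5491237 0.3006333] socket [0.55004742 0.29947392] tab [0.53021061 0.32368036] 0.029813952710891614 ptr [0.51577604 0.29348689] 0.03410480155595974 tab yaw vs -x: -1.0111825118475388 ptr yaw 0.2111071360900632
R cap [0.56316857 0.19303139] socket [0.56404316 0.19036792] tab [0.53891054 0.20784707] 0.028424581740947724 ptr [0.53034562 0.18441542] 0.03393495472904151 tab yaw vs -x: -0.6758688401119524 ptr yaw 0.25670651371927045
```

Sockets are at L ≈ (0.5497, 0.300) and R ≈ (0.5636, 0.191), with block yaw ≈ 0.13. The turns needed are L ≈ +58° and R ≈ +39°. I'll start with the right barrel.

```bash
python3 -m inch '[{"translation":[0.06,-0.28,-0.3],"turn":[0,0,0],"claw":0},{"translation":[0.06,-0.28,-0.4],"turn":[0,0,0],"claw":0},{"translation":[0.06,-0.28,-0.4],"turn":[0,0,0],"claw":0},{"translation":[0,0,-0.4],"turn":[0,0,0],"claw":0},{"translation":[0,0,-0.4],"turn":[0,0,0],"claw":0},{"translation":[0,0,-0.4],"turn":[0,0,0],"claw":0},{"translation":[0,0,-0.3],"turn":[0,0,0],"claw":0},{"translation":[0,0,-0.2],"turn":[0,0,0],"claw":0},{"translation":[0,0,0],"turn":[0,0,0],"claw":0},{"translation":[0,0,0],"turn":[0,0,0],"claw":0}]'
python3 - <<'E'
from h import *
a=r.camera("side"); b=r.camera("scene")
j=np.hstack([cv2.resize(a[180:300,190:310],(400,400)),cv2.resize(b[130:230,170:270],(400,400))])
cv2.imwrite("pics/s2.png",j[:,:,::-1])
E
```

```text
time_s: 2.1
tcp_pos: [0.5642, 0.1915, 0.0597]
ee_rot: [0.707, 0.707, 0.001, 0.0]
ft_force: [-0.3, 0.8, 0.1]
gripper_width: 0.0852
grasp_force: 0.0
```

View pics/s2.png

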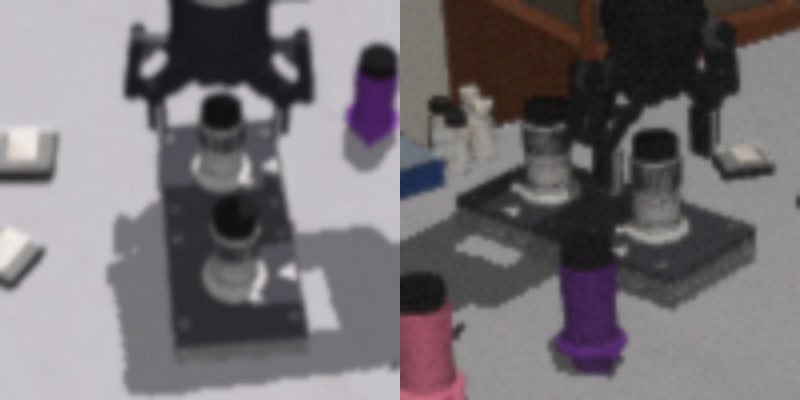

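The right barrel, at (222,140) in the left half, is centred between the open fingers. Closing now.

```bash
python3 -m inch '[{"translation":[0,0,0],"turn":[0,0,0],"claw":0.4},{"translation":[0,0,0],"turn":[0,0,0],"claw":0.5},{"translation":[0,0,0],"turn":[0,0,0],"claw":0.7},{"translation":[0,0,0],"turn":[0,0,0],"claw":0.8},{"translation":[0,0,0],"turn":[0,0,0],"claw":0.8},{"translation":[0,0,0],"turn":[0,0,0],"claw":0.8},{"translation":[0,0,0],"turn":[0,0,0],"claw":0.8},{"translation":[0,0,0],"turn":[0,0,0],"claw":0.8},{"translation":[0,0,0],"turn":[0,0,0],"claw":0.8}]'
```

```text
time_s: 3.1
tcp_pos: [0.5636, 0.1922, 0.0596]
ee_rot: [0.707, 0.707, 0.0, 0.0]
ft_force: [-3.3, 0.2, 6.1]
gripper_width: 0.0364
grasp_force: 60.7
```

```bash
python3 -m inch '[{"translation":[0,0,0],"turn":[0,0,0.7],"claw":0.8},{"translation":[0,0,0],"turn":[0,0,0.7],"claw":0.8},{"translation":[0,0,0],"turn":[0,0,0.7],"claw":0.8},{"translation":[0,0,0],"turn":[0,0,0.7],"claw":0.8},{"translation":[0,0,0],"turn":[0,0,0.7],"claw":0.8},{"translation":[0,0,0],"turn":[0,0,0.7],"claw":0.8},{"translation":[0,0,0],"turn":[0,0,0.7],"claw":0.8},{"translation":[0,0,0],"turn":[0,0,0.7],"claw":0.8},{"translation":[0,0,0],"turn":[0,0,0.5],"claw":0.8},{"translation":[0,0,0],"turn":[0,0,0],"claw":0.8},{"translation":[0,0,0],"turn":[0,0,0],"claw":0.8},{"translation":[0,0,0],"turn":[0,0,0],"claw":0.8}]'
python3 - <<'E'
from h import *
o=r.get_obs(); print(o["ft_torque"],o["ft_force"],o["qpos"]); print(R.from_quat(o["ee_rot"]).as_rotvec(),2*np.arctan2(o["ee_rot"][1],o["ee_rot"][0])-np.pi/2)
im=r.camera("wrist"); cv2.imwrite("pics/w3.png",cv2.resize(im[:,:,::-1],(768,576),interpolation=cv2.INTER_CUBIC))
E
```

```text
time_s: 4.3
tcp_pos: [0.5643, 0.1918, 0.0596]
ee_rot: [0.45, 0.893, 0.0, 0.001]
ft_force: [0.5, -1.4, 5.3]
gripper_width: 0.0362
grasp_force: 60.9
[-0.14371343  0.04475174  0.04525758] [ 0.45093433 -1.38548618  5.33529369] [ 2.32876419e-01  2.78960796e-01  1.49574162e+00 -6.12518103e-04
  1.36480965e+00 -4.04618666e-01]
[1.41233000e+00 2.80401529e+00 1.38259774e-03] 0.6376197406875446
```

View pics/w3.png

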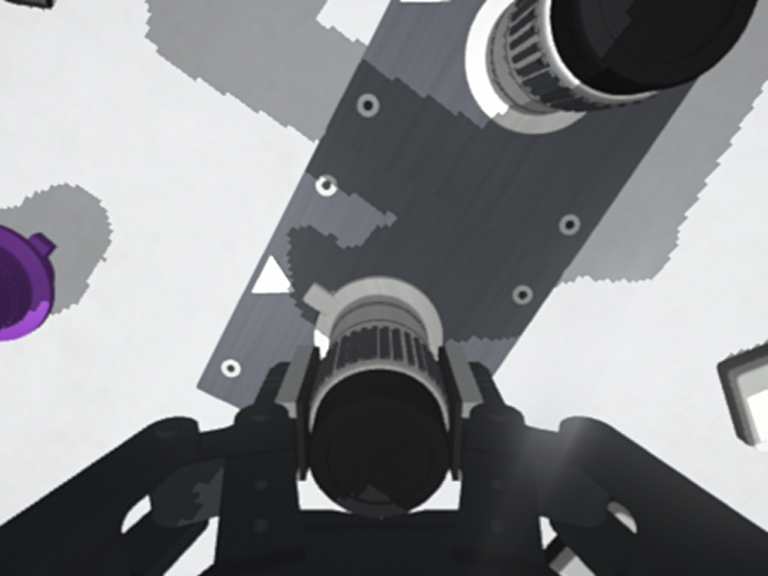

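The wrist view shows the ring held squarely. The tab at (318,297) is close to the pointer, which runs from (270,255) to (290,293). I'll compute the remaining angle.

```bash
python3 - <<'E'
from h import *
c=cam("wrist"); k=1.5; a=r.get_obs()["tcp_pos"][:2]
for n,u,z in [("tabend",(312,291),.032),("tabmid",(322,302),.032),("ptrA",(292,293),.029),("ptrB",(253,293),.029),("ptrC",(270,256),.029),("flL",(315,330),.032),("flR",(442,330),.032),("ctop",(378,278),.032)]:
    p=onplane(c,(u[0]/k,u[1]/k),z); v=a-p; print(n,p,np.linalg.norm(v),np.arctan2(v[1],v[0]))
E
```

```text
tabend [0.53496172 0.19107897] 0.0293473771970508 0.026183400858566474
tabmid [0.54030134 0.18977556] 0.02408695842710044 0.08611671155314445
ptrA [0.52965228 0.18502208] 0.03531262505251703 0.19450364806109033
ptrB [0.51801979 0.17640159] 0.04878871039758263 0.3221255856778588
ptrC [0.51538833 0.19198927] 0.04891091114493508 -0.0029027626265585127
flL [0.54448296 0.17916679] 0.023525993284374276 0.5692492293527615
flR [0.5826018  0.20740223] 0.02401972873302663 -2.437174982478513
ctop [0.55136588 0.20936676] 0.021776093927600583 -0.9348795857530088
```

```bash
python3 -m inch '[{"translation":[0,0,0],"turn":[0,0,0.5],"claw":0.8},{"translation":[0,0,0],"turn":[0,0,0.4],"claw":0.8},{"translation":[0,0,0],"turn":[0,0,0],"claw":0.8}]'
python3 -c "
from h import *
o=r.get_obs();print(o['ft_torque'],o['ft_force'])"
python3 -m inch '[{"translation":[0,0,0],"turn":[0,0,0.4],"claw":0.8},{"translation":[0,0,0],"turn":[0,0,0.3],"claw":0.8},{"translation":[0,0,0],"turn":[0,0,0],"claw":0.8},{"translation":[0,0,0],"turn":[0,0,0],"claw":0.8}]'
python3 -c "
from h import *
o=r.get_obs();print(o['ft_torque'],2*np.arctan2(o['ee_rot'][1],o['ee_rot'][0])-np.pi/2)"
```

```text
time_s: 4.65
tcp_pos: [0.5643, 0.192, 0.0596]
ee_rot: [0.407, 0.913, 0.001, 0.001]
ft_force: [0.7, -0.4, 4.9]
gripper_width: 0.0365
grasp_force: 61.0
[-0.11751776  0.01057449  0.04824506] [ 0.68776111 -0.36677723  4.87224404]
time_s: 5.05
tcp_pos: [0.5643, 0.1921, 0.0596]
ee_rot: [0.374, 0.928, 0.001, 0.001]
ft_force: [-0.3, 0.2, 4.9]
gripper_width: 0.0363
grasp_force: 61.1
[ 0.03584993 -0.02268329 -0.01755903] 0.8051773941199669
```

```bash
python3 -m inch '[{"translation":[0,0,0.03],"turn":[0,0,0],"claw":0.8},{"translation":[0,0,0.03],"turn":[0,0,0],"claw":0.8},{"translation":[0,0,0],"turn":[0,0,0],"claw":0.8},{"translation":[0,0,0],"turn":[0,0,0],"claw":0.8}]'
python3 -m inch '[{"translation":[0,0,0.03],"turn":[0,0,0],"claw":0.8},{"translation":[0,0,0.03],"turn":[0,0,0],"claw":0.8},{"translation":[0,0,0],"turn":[0,0,0],"claw":0.8},{"translation":[0,0,0],"turn":[0,0,0],"claw":0.8}]'
```

```text
time_s: 5.45
tcp_pos: [0.5625, 0.1919, 0.0619]
ee_rot: [0.373, 0.928, -0.001, -0.001]
ft_force: [0.0, 0.3, -4.9]
gripper_width: 0.0367
grasp_force: 60.3
time_s: 5.85
tcp_pos: [0.5638, 0.1919, 0.0682]
ee_rot: [0.373, 0.928, 0.0, 0.0]
ft_force: [-0.0, -0.0, -5.3]
gripper_width: 0.0368
grasp_force: 60.4
```

At 8 mm of lift it pulls steadily with 5.3 N, so the right barrel is the heavy one. I'll set it back down, let go, and move to the left barrel.

```bash
python3 -m inch '[{"translation":[0,0,-0.04],"turn":[0,0,0],"claw":0.8},{"translation":[0,0,-0.04],"turn":[0,0,0],"claw":0.8},{"translation":[0,0,-0.035],"turn":[0,0,0],"claw":0.8},{"translation":[0,0,0],"turn":[0,0,0],"claw":0.8},{"translation":[0,0,0],"turn":[0,0,0],"claw":0.8}]'
python3 -m inch '[{"translation":[0,0,0],"turn":[0,0,0],"claw":0.5},{"translation":[0,0,0],"turn":[0,0,0],"claw":0},{"translation":[0,0,0],"turn":[0,0,0],"claw":0},{"translation":[0,0,0],"turn":[0,0,0],"claw":0},{"translation":[0,0,0],"turn":[0,0,0],"claw":0},{"translation":[0,0,0],"turn":[0,0,0],"claw":0},{"translation":[0,0,0],"turn":[0,0,0],"claw":0},{"translation":[0,0,0],"turn":[0,0,0],"claw":0}]'
```

```text
time_s: 6.35
tcp_pos: [0.5634, 0.1921, 0.0596]
ee_rot: [0.373, 0.928, 0.0, -0.0]
ft_force: [-2.5, -0.2, 0.4]
gripper_width: 0.0362
grasp_force: 60.7
time_s: 7.15
tcp_pos: [0.5635, 0.192, 0.0592]
ee_rot: [0.373, 0.928, 0.0, 0.0]
ft_force: [-0.4, -0.2, 0.3]
gripper_width: 0.0855
grasp_force: 0.0
```

```bash
python3 -m inch '[{"translation":[0,0,0.2],"turn":[0,0,0],"claw":0},{"translation":[0,0,0.4],"turn":[0,0,0],"claw":0},{"translation":[0,0,0.4],"turn":[0,0,0],"claw":0},{"translation":[0,0,0.4],"turn":[0,0,0],"claw":0},{"translation":[0,0,0],"turn":[0,0,0],"claw":0},{"translation":[-0.03,0.2,0],"turn":[0,0,-0.9],"claw":0},{"translation":[-0.03,0.25,0],"turn":[0,0,-0.9],"claw":0},{"translation":[-0.03,0.25,0],"turn":[0,0,-0.9],"claw":0},{"translation":[-0.03,0.25,0],"turn":[0,0,-0.9],"claw":0},{"translation":[-0.03,0.25,0],"turn":[0,0,-0.9],"claw":0},{"translation":[-0.03,0.25,0],"turn":[0,0,-0.9],"claw":0},{"translation":[-0.01,0,0],"turn":[0,0,-0.9],"claw":0},{"translation":[0,0,0],"turn":[0,0,-0.9],"claw":0},{"translation":[0,0,0],"turn":[0,0,0],"claw":0},{"translation":[0,0,0],"turn":[0,0,0],"claw":0}]'
python3 -c "
from h import *
o=r.get_obs();print(2*np.arctan2(o['ee_rot'][1],o['ee_rot'][0])-np.pi/2, o['qpos'])"
```

```text
time_s: 8.65
tcp_pos: [0.5491, 0.3007, 0.1641]
ee_rot: [0.688, 0.726, -0.0, -0.0]
ft_force: [0.2, 0.0, -0.1]
gripper_width: 0.0856
grasp_force: 0.0
0.054279857177986335 [ 4.10430020e-01  2.76970240e-01  1.28361751e+00 -7.76527045e-05
  1.58124753e+00  3.56149361e-01]
```

```bash
python3 -m inch '[{"translation":[0,0,-0.4],"turn":[0,0,0],"claw":0},{"translation":[0,0,-0.4],"turn":[0,0,0],"claw":0},{"translation":[0,0,-0.4],"turn":[0,0,0],"claw":0},{"translation":[0,0,-0.19],"turn":[0,0,0],"claw":0},{"translation":[0,0,0],"turn":[0,0,0],"claw":0},{"translation":[0,0,0],"turn":[0,0,0],"claw":0},{"translation":[0,0,0],"turn":[0,0,0],"claw":0.5},{"translation":[0,0,0],"turn":[0,0,0],"claw":0.8},{"translation":[0,0,0],"turn":[0,0,0],"claw":0.8},{"translation":[0,0,0],"turn":[0,0,0],"claw":0.8},{"translation":[0,0,0],"turn":[0,0,0],"claw":0.8},{"translation":[0,0,0],"turn":[0,0,0],"claw":0.8},{"translation":[0,0,0],"turn":[0,0,0],"claw":0.8},{"translation":[0,0,0],"turn":[0,0,0],"claw":0.8}]'
python3 -m inch '[{"translation":[0,0,0],"turn":[0,0,0.7],"claw":0.8},{"translation":[0,0,0],"turn":[0,0,0.8],"claw":0.8},{"translation":[0,0,0],"turn":[0,0,0.8],"claw":0.8},{"translation":[0,0,0],"turn":[0,0,0.8],"claw":0.8},{"translation":[0,0,0],"turn":[0,0,0.8],"claw":0.8},{"translation":[0,0,0],"turn":[0,0,0.8],"claw":0.8},{"translation":[0,0,0],"turn":[0,0,0.8],"claw":0.8},{"translation":[0,0,0],"turn":[0,0,0.8],"claw":0.8},{"translation":[0,0,0],"turn":[0,0,0.8],"claw":0.8},{"translation":[0,0,0],"turn":[0,0,0.8],"claw":0.8},{"translation":[0,0,0],"turn":[0,0,0.8],"claw":0.8},{"translation":[0,0,0],"turn":[0,0,0.7],"claw":0.8},{"translation":[0,0,0],"turn":[0,0,0.5],"claw":0.8},{"translation":[0,0,0],"turn":[0,0,0],"claw":0.8},{"translation":[0,0,0],"turn":[0,0,0],"claw":0.8}]'
python3 - <<'E'
from h import *
o=r.get_obs();print(2*np.arctan2(o['ee_rot'][1],o['ee_rot'][0])-np.pi/2, o['ft_torque'],o['qpos'][5])
im=r.camera("wrist"); cv2.imwrite("pics/w4.png",cv2.resize(im[:,:,::-1],(768,576),interpolation=cv2.INTER_CUBIC))
E
```

```text
time_s: 10.05
tcp_pos: [0.5501, 0.3011, 0.0615]
ee_rot: [0.688, 0.725, 0.001, 0.001]
ft_force: [-0.3, 1.3, 6.5]
gripper_width: 0.0367
grasp_force: 60.4
time_s: 11.55
tcp_pos: [0.5502, 0.3011, 0.0615]
ee_rot: [0.238, 0.971, 0.001, 0.001]
ft_force: [0.0, -0.7, 5.3]
gripper_width: 0.0366
grasp_force: 60.5
1.0893060872521425 [-0.03141635 -0.0262036   0.08761024] -0.6788925355399171
```

View pics/w4.png

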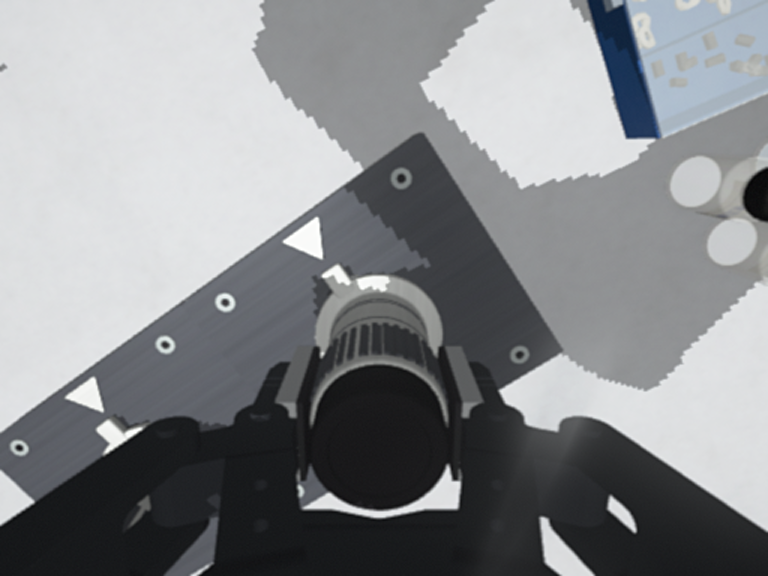

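The left tab at (333,275) lies on the line from the flange centre (378,335) to its pointer tip (321,259), so it's aligned. The right tab at (110,432) also faces its pointer. Lifting slightly to feel the weight.

```bash
python3 -m inch '[{"translation":[0,0,0.03],"turn":[0,0,0],"claw":0.8},{"translation":[0,0,0.03],"turn":[0,0,0],"claw":0.8},{"translation":[0,0,0.04],"turn":[0,0,0],"claw":0.8},{"translation":[0,0,0.03],"turn":[0,0,0],"claw":0.8},{"translation":[0,0,0],"turn":[0,0,0],"claw":0.8},{"translation":[0,0,0],"turn":[0,0,0],"claw":0.8},{"translation":[0,0,0],"turn":[0,0,0],"claw":0.8}]'
```

```text
time_s: 12.3
tcp_pos: [0.5492, 0.3007, 0.0695]
ee_rot: [0.239, 0.971, -0.0, -0.0]
ft_force: [-0.5, -1.2, -1.6]
gripper_width: 0.0364
grasp_force: 60.1
```

1.6 N, so the left barrel is the light one. Lifting it clear and holding.

```bash
python3 -m inch '[{"translation":[0,0,0.1],"turn":[0,0,0],"claw":0.8},{"translation":[0,0,0.15],"turn":[0,0,0],"claw":0.8},{"translation":[0,0,0.15],"turn":[0,0,0],"claw":0.8},{"translation":[0,0,0.05],"turn":[0,0,0],"claw":0.8},{"translation":[0,0,0],"turn":[0,0,0],"claw":0.8},{"translation":[0,0,0],"turn":[0,0,0],"claw":0.8},{"translation":[0,0,0],"turn":[0,0,0],"claw":0.8},{"translation":[0,0,0],"turn":[0,0,0],"claw":0.8},{"translation":[0,0,0],"turn":[0,0,0],"claw":0.8},{"translation":[0,0,0],"turn":[0,0,0],"claw":0.8},{"translation":[0,0,0],"turn":[0,0,0],"claw":0.8}]'
python3 - <<'E'
from h import *
a=r.camera("side"); b=r.camera("scene")
j=np.hstack([cv2.resize(a[180:300,190:310],(400,400)),cv2.resize(b[130:230,170:270],(400,400))])
cv2.imwrite("pics/s5.png",j[:,:,::-1])
E
```

```text
time_s: 13.4
tcp_pos: [0.5492, 0.3007, 0.1033]
ee_rot: [0.239, 0.971, -0.0, -0.0]
ft_force: [-0.2, 0.3, -1.4]
gripper_width: 0.0364
grasp_force: 60.1
```

View pics/s5.png

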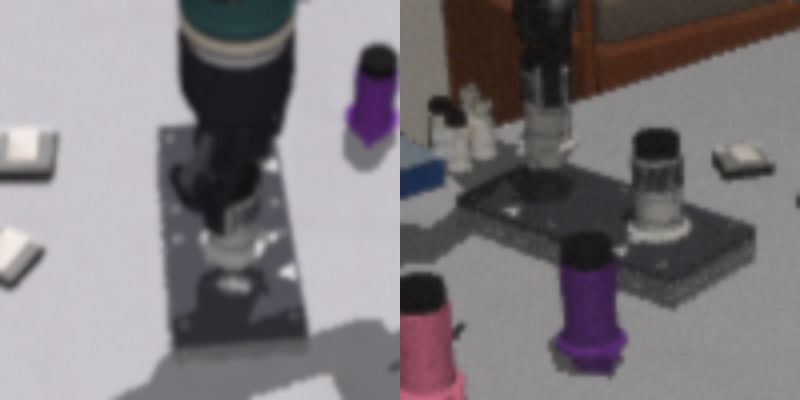

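The left barrel hangs clear over its socket at (232,250), and the right one stands seated at (658,185). Lowering it back straight down.

```bash
python3 -m inch '[{"translation":[0,0,-0.1],"turn":[0,0,0],"claw":0.8},{"translation":[0,0,-0.15],"turn":[0,0,0],"claw":0.8},{"translation":[0,0,-0.1],"turn":[0,0,0],"claw":0.8},{"translation":[0,0,-0.06],"turn":[0,0,0],"claw":0.8},{"translation":[0,0,-0.06],"turn":[0,0,0],"claw":0.8},{"translation":[0,0,-0.06],"turn":[0,0,0],"claw":0.8},{"translation":[0,0,-0.03],"turn":[0,0,0],"claw":0.8},{"translation":[0,0,0],"turn":[0,0,0],"claw":0.8},{"translation":[0,0,0],"turn":[0,0,0],"claw":0.8}]'
```

```text
time_s: 14.4
tcp_pos: [0.5495, 0.3009, 0.0617]
ee_rot: [0.239, 0.971, 0.0, 0.0]
ft_force: [0.5, 1.0, -0.8]
gripper_width: 0.0363
grasp_force: 60.1
```

Height is back at 0.0617 with part of the weight off. I'll go down another 1 mm, then open.

```bash
python3 -m inch '[{"translation":[0,0,-0.015],"turn":[0,0,0],"claw":0.8},{"translation":[0,0,0],"turn":[0,0,0],"claw":0.8},{"translation":[0,0,0],"turn":[0,0,0],"claw":0.8}]'
python3 -m inch '[{"translation":[0,0,0],"turn":[0,0,0],"claw":0.5},{"translation":[0,0,0],"turn":[0,0,0],"claw":0},{"translation":[0,0,0],"turn":[0,0,0],"claw":0},{"translation":[0,0,0],"turn":[0,0,0],"claw":0},{"translation":[0,0,0],"turn":[0,0,0],"claw":0},{"translation":[0,0,0],"turn":[0,0,0],"claw":0},{"translation":[0,0,0],"turn":[0,0,0],"claw":0},{"translation":[0,0,0.2],"turn":[0,0,0],"claw":0},{"translation":[0,0,0.4],"turn":[0,0,0],"claw":0},{"translation":[0,0,0.4],"turn":[0,0,0],"claw":0},{"translation":[0,0,0.4],"turn":[0,0,0],"claw":0},{"translation":[0,0,0],"turn":[0,0,0],"claw":0},{"translation":[0,0,0],"turn":[0,0,0],"claw":0}]'
python3 - <<'E'
from h import *
o=r.get_obs();print(2*np.arctan2(o['ee_rot'][1],o['ee_rot'][0])-np.pi/2)
a=r.camera("side"); b=r.camera("scene")
j=np.hstack([cv2.resize(a[180:300,190:310],(400,400)),cv2.resize(b[130:230,170:270],(400,400))])
cv2.imwrite("pics/s6.png",j[:,:,::-1])
E
```

```text
time_s: 14.7
tcp_pos: [0.5496, 0.3009, 0.0615]
ee_rot: [0.238, 0.971, 0.0, 0.001]
ft_force: [-1.8, -2.4, 4.4]
gripper_width: 0.0362
grasp_force: 60.4
time_s: 16.0
tcp_pos: [0.5499, 0.301, 0.1675]
ee_rot: [0.239, 0.971, 0.001, 0.001]
ft_force: [0.9, 0.1, -0.2]
gripper_width: 0.0853
grasp_force: 0.0
1.0890967465012031
```

View pics/s6.png

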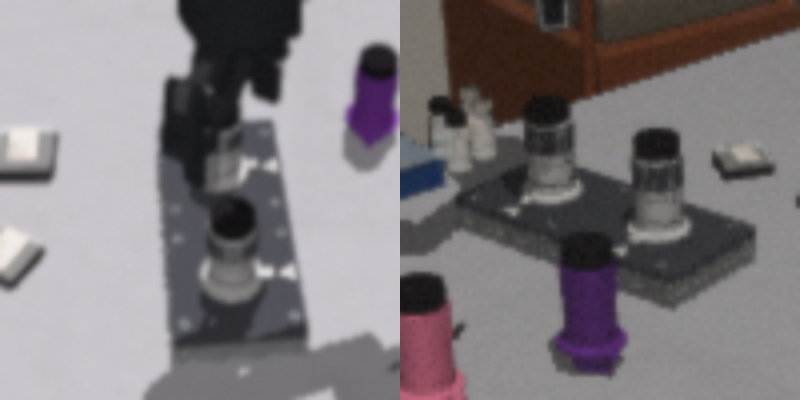

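Both barrels are seated upright with their tabs at the pointers: (245,165) and (265,270) in the left half. On to the heavy right one.

```bash
python3 -m inch '[{"translation":[0.03,-0.2,0],"turn":[0,0,-0.9],"claw":0},{"translation":[0.03,-0.25,0],"turn":[0,0,-0.9],"claw":0},{"translation":[0.03,-0.25,0],"turn":[0,0,-0.9],"claw":0},{"translation":[0.03,-0.25,0],"turn":[0,0,-0.9],"claw":0},{"translation":[0.03,-0.25,0],"turn":[0,0,-0.9],"claw":0},{"translation":[0.03,-0.25,0],"turn":[0,0,-0.9],"claw":0},{"translation":[0,0,0],"turn":[0,0,-0.9],"claw":0},{"translation":[0,0,0],"turn":[0,0,-0.9],"claw":0},{"translation":[0,0,0],"turn":[0,0,-0.9],"claw":0},{"translation":[0,0,0],"turn":[0,0,-0.9],"claw":0},{"translation":[0,0,0],"turn":[0,0,-0.9],"claw":0},{"translation":[0,0,0],"turn":[0,0,-0.5],"claw":0},{"translation":[0,0,-0.4],"turn":[0,0,0],"claw":0},{"translation":[0,0,-0.4],"turn":[0,0,0],"claw":0},{"translation":[0,0,-0.4],"turn":[0,0,0],"claw":0},{"translation":[0,0,-0.22],"turn":[0,0,0],"claw":0},{"translation":[0,0,0],"turn":[0,0,0],"claw":0},{"translation":[0,0,0],"turn":[0,0,0],"claw":0}]'
python3 -m inch '[{"translation":[0,0,0],"turn":[0,0,0],"claw":0.5},{"translation":[0,0,0],"turn":[0,0,0],"claw":0.8},{"translation":[0,0,0],"turn":[0,0,0],"claw":0.8},{"translation":[0,0,0],"turn":[0,0,0],"claw":0.8},{"translation":[0,0,0],"turn":[0,0,0],"claw":0.8},{"translation":[0,0,0],"turn":[0,0,0],"claw":0.8},{"translation":[0,0,0],"turn":[0,0,0],"claw":0.8},{"translation":[0,0,0],"turn":[0,0,0],"claw":0.8}]'
python3 -m inch '[{"translation":[0,0,0.04],"turn":[0,0,0],"claw":0.8},{"translation":[0,0,0.04],"turn":[0,0,0],"claw":0.8},{"translation":[0,0,0.04],"turn":[0,0,0],"claw":0.8},{"translation":[0,0,0],"turn":[0,0,0],"claw":0.8},{"translation":[0,0,0],"turn":[0,0,0],"claw":0.8}]'
```

```text
time_s: 17.9
tcp_pos: [0.562, 0.1918, 0.0578]
ee_rot: [0.707, 0.707, -0.001, -0.001]
ft_force: [-0.8, 0.8, 0.5]
gripper_width: 0.0852
grasp_force: 0.0
time_s: 18.7
tcp_pos: [0.5637, 0.1922, 0.0603]
ee_rot: [0.707, 0.707, 0.001, 0.001]
ft_force: [1.0, 0.1, 4.7]
gripper_width: 0.0367
grasp_force: 60.2
time_s: 19.2
tcp_pos: [0.5624, 0.1919, 0.0673]
ee_rot: [0.707, 0.707, -0.001, -0.0]
ft_force: [-0.7, -0.1, -4.5]
gripper_width: 0.0368
grasp_force: 60.3
```

```bash
python3 -m inch '[{"translation":[0,0,0.1],"turn":[0,0,0],"claw":0.8},{"translation":[0,0,0.2],"turn":[0,0,0],"claw":0.8},{"translation":[0,0,0.25],"turn":[0,0,0],"claw":0.8},{"translation":[0,0,0.25],"turn":[0,0,0],"claw":0.8},{"translation":[0,0,0.2],"turn":[0,0,0],"claw":0.8},{"translation":[0,0,0.1],"turn":[0,0,0],"claw":0.8},{"translation":[0,0,0],"turn":[0,0,0],"claw":0.8},{"translation":[0,0,0],"turn":[0,0,0],"claw":0.8},{"translation":[0,0,0],"turn":[0,0,0],"claw":0.8},{"translation":[0,0,0],"turn":[0,0,0],"claw":0.8}]'
python3 -m inch '[{"translation":[-0.02,-0.1,0],"turn":[0,0,0],"claw":0.8},{"translation":[-0.02,-0.2,0],"turn":[0,0,0],"claw":0.8},{"translation":[-0.02,-0.3,0],"turn":[0,0,0],"claw":0.8},{"translation":[-0.02,-0.3,0],"turn":[0,0,0],"claw":0.8},{"translation":[-0.02,-0.3,0],"turn":[0,0,0],"claw":0.8},{"translation":[-0.02,-0.3,0],"turn":[0,0,0],"claw":0.8},{"translation":[-0.02,-0.3,0],"turn":[0,0,0],"claw":0.8},{"translation":[-0.02,-0.3,0],"turn":[0,0,0],"claw":0.8},{"translation":[-0.02,-0.3,0],"turn":[0,0,0],"claw":0.8},{"translation":[-0.02,-0.3,0],"turn":[0,0,0],"claw":0.8},{"translation":[-0.02,-0.3,0],"turn":[0,0,0],"claw":0.8},{"translation":[-0.02,-0.3,0],"turn":[0,0,0],"claw":0.8},{"translation":[-0.02,-0.3,0],"turn":[0,0,0],"claw":0.8},{"translation":[-0.02,-0.3,0],"turn":[0,0,0],"claw":0.8},{"translation":[0,-0.2,0],"turn":[0,0,0],"claw":0.8},{"translation":[0,-0.14,0],"turn":[0,0,0],"claw":0.8},{"translation":[0,0,0],"turn":[0,0,0],"claw":0.8},{"translation":[0,0,0],"turn":[0,0,0],"claw":0.8},{"translation":[0,0,0],"turn":[0,0,0],"claw":0.8},{"translation":[0,0,0],"turn":[0,0,0],"claw":0.8}]'
python3 -m inch '[{"translation":[0,0,0],"turn":[0,0,0],"claw":0.8},{"translation":[0,0,0],"turn":[0,0,0],"claw":0.8},{"translation":[0,0,0],"turn":[0,0,0],"claw":0.8}]'
python3 - <<'E'
from h import *
print(np.abs(r.get_obs()["joint_velocities"]).max())
a=r.camera("side"); b=r.camera("scene")
j=np.hstack([cv2.resize(a[80:300,150:370],(400,400)),cv2.resize(b[120:300,170:350],(400,400))])
cv2.imwrite("pics/s7.png",j[:,:,::-1])
E
```

```text
time_s: 20.2
tcp_pos: [0.5621, 0.1918, 0.149]
ee_rot: [0.707, 0.707, -0.001, -0.001]
ft_force: [-0.0, 0.8, -4.4]
gripper_width: 0.0364
grasp_force: 60.7
time_s: 22.2
tcp_pos: [0.5419, -0.1251, 0.1504]
ee_rot: [0.707, 0.708, 0.0, -0.0]
ft_force: [-0.2, -0.8, -4.5]
gripper_width: 0.0363
grasp_force: 60.6
time_s: 22.5
tcp_pos: [0.5418, -0.1257, 0.1503]
ee_rot: [0.707, 0.707, 0.0, 0.0]
ft_force: [0.8, -0.1, -4.8]
gripper_width: 0.0363
grasp_force: 60.6
0.003659750738046831
```

View pics/s7.png

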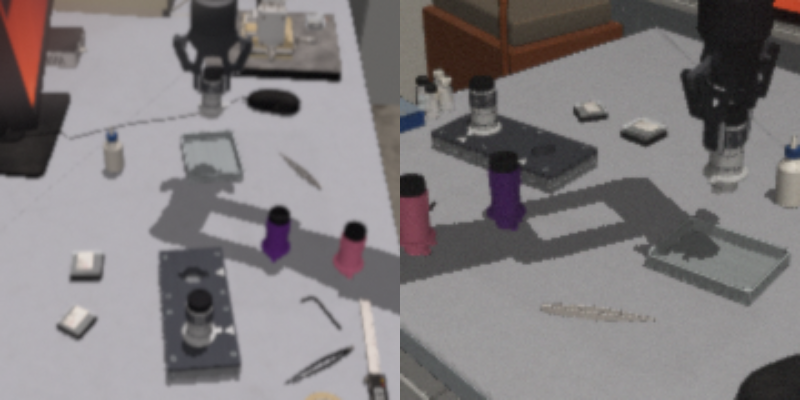

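The heavy barrel hangs upright over the tray, the light one stands in the left socket, and the bystanders are untouched. Handing in.

```bash
python3 -c "
from rig import r
print(r.finish_job())"
```

```text
the job is handed in; nothing more can be done
None
```

I handed the job in at about 22.6 s with the heavier right barrel held upright over the tray centre, its flange about 12 cm above the bench, and the lighter left barrel let go and seated back in its own socket; no verdict came back.

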